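Turn the offering turntable until the red box faces front

TASK

Spin the turntable gently, by pushing its rim or the posts on the rim, until the round red lacquered box stands at the front, in line with the brass pointer that sticks out of the foot. Push with the fingertips or the outside of the fingers and never take a post between them; do not touch, lift or shift any of the things standing on the turntable, and leave everything else on the shelf undisturbed. Finish with the turntable still and the gripper clear.

Things in the scene. Friction and masses are not known exactly. Their poses are not given: they have to be found in the camera images.
- foot: Fixed dark wooden foot of the turntable: disc 190 mm across, 14 mm high, on the shelf; origin under its centre, on the turntable's vertical axis. A tongue 36 mm wide with a bright brass pointer (11 mm high) runs along its -x axis to 195 mm from the axis, peeping out from under the platter: that side is the FRONT (towards the robot, within 0.35 rad). Never moves.
- platter: Round wooden plate, 270 mm across, spins either way without stops about the foot's vertical axis; 0.12 N m of friction (1 to 2 N at a post turns it) keeps it where it is left. Origin on the axis at its underside, 14 mm above the shelf; upper face 20 mm above the origin. Four 76 mm cork spots at 80 mm from the axis, at 0, 90, 180, 270 degrees from its x axis, each bear one loose thing.
- post_1 (a point): Foot of the first of four upright dark wooden rim posts with a brass band: 14 mm in diameter, 36 mm tall above the plate. This point is on the post's axis at the plate's upper face, 122 mm from the turntable's axis, 45 degrees counterclockwise (from above) of the platter's x axis. The posts are fixed to the plate and turn with it.
- post_2 (a point): The same point of another such post, 135 degrees counterclockwise of the platter's x axis.
- post_3 (a point): The same point of another such post, 225 degrees counterclockwise of the platter's x axis.
- post_4 (a point): The same point of another such post, 315 degrees counterclockwise of the platter's x axis.
- red_box: Round red lacquered wooden box with gold seam and small gold knob, 66 mm in diameter, 48 mm high with the knob, 0.15 kg, standing loose on one of the cork spots (any of the four). Origin at the centre of its underside, z up.
- incense_holder: Low blue ceramic incense holder, 64 mm in diameter, 34 mm high, loose on another cork spot. Origin at the centre of its underside.
- hex_tin: Hexagonal green tin gift case with a gold lid, 61 mm across the flats (70 mm across corners), 48 mm high, loose on another cork spot. Origin at the centre of its underside.
- offering_cup: Small white porcelain cup, 56 mm in diameter, 42 mm high, loose on the last cork spot. Origin at the centre of its underside.
- saucer_a: White porcelain saucer, 104 mm across, 16 mm high, loose on the shelf to the robot's right of the turntable. Origin under its centre.
- saucer_b: The second such saucer, farther from the robot.
- candle_jar: Amber glass candle jar with brass lid, 64 mm in diameter, 75 mm high, loose on the shelf to the robot's left of the turntable. Origin under its centre.
- incense_carton: Flat carton of incense, yellow with a red band, 160 x 45 x 35 mm, long side along its x, lying loose on the shelf to the robot's left. Origin under its centre.
Mind the look-alikes: they are no part of the job. What is shaped like the saucer_a but purple is not meant.

How it is judged:
By the outcome, as a careful person would: the job done as asked, in the order asked, and still so for the second after the job is handed in, with the robot touching nothing.
It also fails if it takes over 64 s, if anything falls off the work surface, if the arm or the gripper's body presses on something with over 40 N, if the wrist force passes 120 N, or if a joint passes its speed limit or range.

ROBOT

A 7-joint arm with a two-finger parallel gripper is mounted at the origin on the work surface. World frame = base frame: x ahead of the robot, y to its left, z up, the work surface at z = 0. Lengths are in m, angles in rad, forces in N, time in s.
With the tool pointing down it reaches from about 0.375 to 0.925 m from the base axis. Payload 3.1 kg.
Tool frame: the origin (TCP) lies on the centre line of the jaws, within the pads' length; the fingertips stand 25 mm ahead of it and the grasp point (between the pads) lies 6 mm ahead of it; x points along the fingers, y is the direction in which the jaws open and shut, and the axes are right-handed (so a half turn about x gives the same grasp; the last joint's range is limited). The gripper opens to 85 mm and grips with 20 to 120 N. Pads are 22 mm wide; open, the fingers measure 114 mm over their backs; the gripper's body (76 mm by 85 mm) begins 54 mm behind the grasp point. The pads swing forward as they close: fully open they stand 13 mm farther back than shut.
Start: joints at [-1.418, 0.383, 0.044, 1.598, -0.018, 1.161, -0.05], TCP at [0.161, 0.63, 0.256] pointing down, gripper open.
Joint ranges: [-2.61, 2.61], [-0.41, 2.15], [-1.48, 1.57], [0, 2.5], [-1.57, 4.71], [0.05, 1.97], [-2.85, 2.85]. Speed limits (rad/s): [2.79, 2.79, 3.14, 3.14, 3.14, 3.14, 3.14].

INTERFACE

Orientations are given as a 3x3 rotation matrix whose columns are the frame's x, y, z axes.
In Python, from rig import r, get_image, get_calibration, spotter gives the robot as it stands.
- The arm moves only by the tool jog_arm, never from a script. Its argument "series" is a list of rows, each an object with "linear": the shift along the tool's x, y, z in cm, a list of three; "rot": the turn, a rotation vector about the tool's x, y, z in rad, a list of three; "hand": the finger opening in cm, from 0 to 8.54. A call has 1 to 5 rows; each row is the pose to reach, as a shift and turn from the pose commanded when the call began, along the tool's axes at that moment; what a row does not reach only later rows make up. A row lasts 1/10 s, in which the tool goes at most 50 mm and 8.59 degrees, less where a joint would pass 70% of its speed; a pose out of reach is approached as far as the arm can. A call with a gripper value outside its range is refused whole. The fingers move at their own pace and stop on an object; "squeeze" is the grip in N (left out, the last holds). Time passes only in rows, so rows that repeat a pose let the fingers close. It gives the time, the measured TCP pose, the force and the opening at its end, in the units of the state.
- r.read_state(): the state, without advancing time (a new reading comes with each control period).
- get_image(name): name is "side" or "top" or "wrist"; returns the picture (480x640x3 uint8, red, green, blue); there is no depth.
- get_calibration(name): a dict with "fx", "fy", "cx", "cy" (pixels), "cam_to_world" (4x4, takes a point from camera to world coordinates). Camera axes: x right, y up, looking along -z (the intrinsics and any distortion apply to the point x, -y, -z); pixel columns grow to the right and rows downward; lengths in m; the calibration is good to about 2 mm. A picture is of the moment at which its call begins: read the wrist's pose just before it. get_calibration takes no time and is no camera call; for the wrist camera it gives the pose at the moment of the call.
- r.hand_in(): hands the job in, once; it reports no verdict.
Trained networks look in the newest picture that a camera, given by its name, has taken for a name from the list of things; names that differ only in an ending like _2 or _b are one class to them, and where a whole thing is asked for, a point or a joint stands for the part that bears it (a point fixed in the world has none). Each returns a list of dicts, best first, with "p" (0 to 1); they miss things now and then, are a little off and sometimes report something else, mostly with a low value. They report only what shows in the picture. A call takes as long as a camera call. They do not tell look-alikes from the thing itself.
- spotter.masks_of(camera, query): "pixels" (480x640 bool, what is visible of it) and "bbox" ([left, top, width, height] as shares, 0 to 1, of the picture: columns of its width, rows of its height, round what is visible of it).
- spotter.place_of(camera, query): "centre" ([column, row] as shares, 0 to 1, of the picture: columns of its width, rows of its height: a listed point, or the origin of a listed thing).
The state is a dict: "clock": time; "joints": joint angles; "qd": joint speeds; "tau": joint torques, N m; "eef_pos": TCP position; "tool_rot": TCP orientation; "force": force on the tool from outside, world axes, zero at the start; "ft_torque": the same for the moment, N m; "finger_gap": finger opening in m.
Only numpy, scipy, OpenCV 4.12 (cv2) and the standard library are available. Lean on these libraries where they do the work, as an engineer would, in place of code of your own. Each camera call takes 0.05 s, during which the arm holds its last target.

## Working session

There is one attempt and no reset: what is moved stays moved. The work goes in short steps, Python scripts to look and compute and a tool call to move; the robot and the scene stay as the last step left them, time stands still between calls to the robot, and variables do not carry over. Pictures are saved under pics/ and viewed, and the job is handed in when it is done.

Besides the shell and the picture viewer there is one more tool, called after ">>>" in YAML: its name, and indented under it one key for each argument. jog_arm: Moves the arm, as the interface text tells. Its arguments: {"type":"object","properties":{"series":{"type":"array"},"squeeze":{"type":"number"}},"required":["series"]}

```bash
mkdir -p pics; ls
python3 - <<'E'
from rig import r,get_image,get_calibration,spotter
import cv2
for n in("side","top"):
    cv2.imwrite(f"pics/{n}0.png",get_image(n)[:,:,::-1])
    c=get_calibration(n);print(n,c)
print(r.read_state())
E
```

```text
pics
side {'fx': 622.514809931637, 'fy': 622.514809931637, 'cx': 318.3948620723031, 'cy': 238.1648861336637, 'cam_to_world': array([[ 9.72012001e-01,  1.38021199e-01, -1.90112649e-01,
         2.49958466e-01],
       [-2.34930088e-01,  5.68556243e-01, -7.88385472e-01,
        -1.05348242e+00],
       [-7.24174999e-04,  8.10983321e-01,  5.85068823e-01,
         8.35552711e-01],
       [ 0.00000000e+00,  0.00000000e+00,  0.00000000e+00,
         1.00000000e+00]])}
top {'fx': 460.8641119392953, 'fy': 460.8641119392953, 'cx': 319.4456021091432, 'cy': 242.40483680859043, 'cam_to_world': array([[-0.0151005 ,  0.99422172, -0.10627864,  0.40553379],
       [-0.99962445, -0.01258012,  0.0243455 ,  0.01417543],
       [ 0.02286783,  0.10660636,  0.9940383 ,  0.96186441],
       [ 0.        ,  0.        ,  0.        ,  1.        ]])}
{'clock': 0.1, 'joints': array([-1.4177786 ,  0.38379205,  0.04384504,  1.5994505 , -0.01790302,
        1.16120986, -0.04991217]), 'qd': array([-0.00059816, -0.00226556,  0.00075437, -0.00646445, -0.00131205,
        0.00141968, -0.00073593]), 'tau': array([ 2.50039768e-03, -4.34723997e+01,  1.02911688e+00, -2.50453234e+01,
        1.09217997e-02,  5.42536276e-03, -1.24521952e-05]), 'eef_pos': array([0.16112877, 0.62887041, 0.25497222]), 'tool_rot': array([[-4.83987421e-04,  2.48139268e-01,  9.68724248e-01],
       [-2.41923737e-03,  9.68721236e-01, -2.48139705e-01],
       [-9.99996957e-01, -2.46367040e-03,  1.31458898e-04]]), 'force': array([-0.03633068,  0.00382511, -0.11225687]), 'ft_torque': array([-0.02541512,  0.01762366,  0.01757968]), 'finger_gap': 0.08570108326196832}
```

View pics/top0.png

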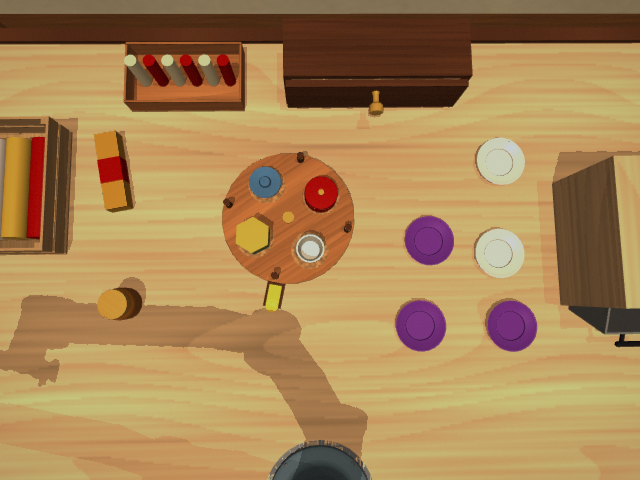

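View pics/side0.png

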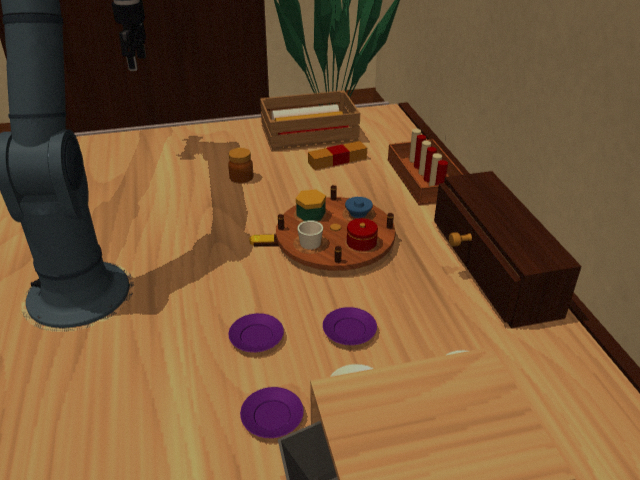

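The top view shows the platter centre at about (288,217), the pointer tip at about (273,305) and the red box at (321,193), back-right. The posts are at about (301,157), (348,227), (276,272) and (229,202). Next I'll measure these.

```bash
cat > h.py <<'E'
from rig import r,get_image,get_calibration,spotter
import numpy as np, cv2
def ray(cam,u,v,z):
    c=get_calibration(cam);M=np.array(c['cam_to_world'])
    d=M[:3,:3]@np.array([(u-c['cx'])/c['fx'],-(v-c['cy'])/c['fy'],-1.]);o=M[:3,3]
    return (o+d*(z-o[2])/d[2])
def proj(cam,p):
    c=get_calibration(cam);M=np.array(c['cam_to_world'])
    q=M[:3,:3].T@(np.asarray(p)-M[:3,3])
    return np.array([c['cx']+c['fx']*q[0]/-q[2],c['cy']-c['fy']*q[1]/-q[2]])
def pl(cam,q,z):
    out=[]
    for d in spotter.place_of(cam,q):
        u,v=d['centre'][0]*640,d['centre'][1]*480
        out.append((round(d['p'],2),np.round([u,v],1),np.round(ray(cam,u,v,z)[:2],4)))
    return out
E
python3 - <<'E'
from h import *
get_image("top")
for q,z in(("foot",0),("platter",.014),("post_1",.034),("red_box",.034),("incense_holder",.034),("hex_tin",.034),("offering_cup",.034)):
    print(q,*pl("top",q,z),sep="\n  ")
get_image("side")
for q,z in(("foot",0),("platter",.014),("post_1",.034),("red_box",.034)):
    print("side",q,*pl("side",q,z),sep="\n  ")
for u,v in((264,309),(281,310),(268,283),(285,283),(273,309)): print(ray("top",u,v,.011))
E
```

```text
foot
  (0.63, array([277.2, 274.2]), array([0.443 , 0.0795]))
platter
  (0.55, array([290. , 217.4]), array([0.5599, 0.0514]))
post_1
  (0.95, array([346.3, 228.1]), array([ 0.5333, -0.0637]))
  (0.91, array([302.6, 161.3]), array([0.6734, 0.0237]))
  (0.88, array([227.8, 205.3]), array([0.583 , 0.1768]))
  (0.88, array([276.7, 276.5]), array([0.4371, 0.0783]))
red_box
  (0.85, array([320.1, 196.5]), array([ 0.5992, -0.0114]))
  (0.63, array([253.8, 238.4]), array([0.5145, 0.124 ]))
incense_holder
  (0.64, array([267.6, 184.2]), array([0.626 , 0.0959]))
hex_tin
  (0.61, array([258.1, 237.4]), array([0.5165, 0.1153]))
offering_cup
  (0.72, array([311.7, 250.8]), array([0.4879, 0.0074]))
side
  foot
side
  platter
  (0.68, array([335. , 236.3]), array([0.5551, 0.0517]))
side
  post_1
  (0.95, array([333.4, 200.1]), array([0.5822, 0.1701]))
  (0.89, array([334.4, 260.6]), array([ 0.5241, -0.0594]))
  (0.83, array([388.6, 226.4]), array([0.6752, 0.0333]))
  (0.6, array([282.6, 229.1]), array([0.4405, 0.0794]))
side
  red_box
  (0.62, array([360.7, 243. ]), array([ 0.5957, -0.0125]))
[0.37211869 0.10598864 0.011     ]
[0.36954707 0.07140972 0.011     ]
[0.4248051 0.0976841 0.011    ]
[0.42429433 0.06287183 0.011     ]
[0.3718268  0.08768268 0.011     ]
```

>>> jog_arm:
  series:
    - {"linear":[0,-3.4,2.7],"rot":[0,0,0],"hand":0}
    - {"linear":[0,-6.7,5.4],"rot":[0,0,0],"hand":0}
    - {"linear":[0,-10,8.2],"rot":[0,0,0],"hand":0}
    - {"linear":[0,-13.4,10.9],"rot":[0,0,0],"hand":0}
    - {"linear":[0,-16.7,13.6],"rot":[0,0,0],"hand":0}
  squeeze: 40

```text
clock: 1.25
eef_pos: [0.2523, 0.4325, 0.2565]
tool_rot: [[0.0, 0.248, 0.969], [0.001, 0.969, -0.248], [-1.0, 0.001, 0.0]]
force: [1.2, -0.1, -0.1]
finger_gap: 0.0121
```

>>> jog_arm:
  series:
    - {"linear":[0,-3.4,2.7],"rot":[0,0,0],"hand":0}
    - {"linear":[0,-6.7,5.4],"rot":[0,0,0],"hand":0}
    - {"linear":[0,-10,8.2],"rot":[0,0,0],"hand":0}
    - {"linear":[0,-13.4,10.9],"rot":[0,0,0],"hand":0}
    - {"linear":[0,-16.7,13.6],"rot":[0,0,0],"hand":0}

```text
clock: 1.75
eef_pos: [0.3425, 0.2369, 0.2566]
tool_rot: [[0.001, 0.248, 0.969], [0.001, 0.969, -0.248], [-1.0, 0.001, 0.0]]
force: [1.1, -0.1, -0.7]
finger_gap: 0.0001
```

>>> jog_arm:
  series:
    - {"linear":[0,-3.4,2.7],"rot":[0,0,0],"hand":0}
    - {"linear":[0,-6.7,5.4],"rot":[0,0,0],"hand":0}
    - {"linear":[0,-10,8.2],"rot":[0,0,0],"hand":0}
    - {"linear":[0,-13.4,10.9],"rot":[0,0,0],"hand":0}
    - {"linear":[0,-16.7,13.6],"rot":[0,0,0],"hand":0}

```text
clock: 2.25
eef_pos: [0.4328, 0.0413, 0.2568]
tool_rot: [[0.001, 0.248, 0.969], [0.001, 0.969, -0.248], [-1.0, 0.002, 0.001]]
force: [0.8, 1.5, 1.0]
finger_gap: 0.0002
```

>>> jog_arm:
  series:
    - {"linear":[2,0,0],"rot":[-0.1,0,0],"hand":0}
    - {"linear":[4,0,0],"rot":[-0.2,0,0],"hand":0}
    - {"linear":[6,0,0],"rot":[-0.34,0,0],"hand":0}
    - {"linear":[8,0,0],"rot":[-0.34,0,0],"hand":0}
    - {"linear":[8,0,0],"rot":[-0.34,0,0],"hand":0}

```text
clock: 2.75
eef_pos: [0.43, 0.0425, 0.1742]
tool_rot: [[-0.005, -0.089, 0.996], [-0.002, 0.996, 0.089], [-1.0, -0.002, -0.005]]
force: [-0.1, -0.6, 0.8]
finger_gap: 0.0003
```

Run:
```python
from h import *
for n in("top","wrist","side"): cv2.imwrite(f"pics/{n}1.png",get_image(n)[:,:,::-1])
p=r.read_state()['eef_pos'];print(p)
get_image("wrist")
for q,z in(("post_1",.034),("platter",.014),("foot",0),("red_box",.034)): print(q,*pl("wrist",q,z),sep="\n ")
```

```text
[0.4329044  0.04319171 0.17713318]
post_1
 (0.86, array([168.3, 348.3]), array([ 0.5325, -0.0619]))
 (0.68, array([384.2, 244. ]), array([0.4391, 0.0842]))
 (0.57, array([474.7, 429.6]), array([0.5848, 0.1755]))
platter
foot
red_box
```

View pics/wrist1.png

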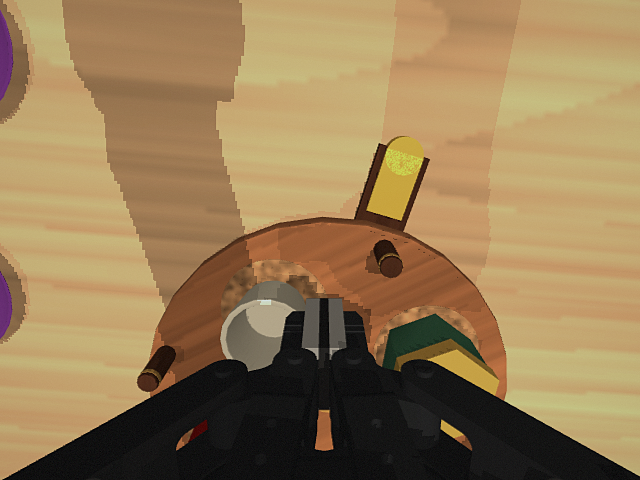

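View pics/side1.png

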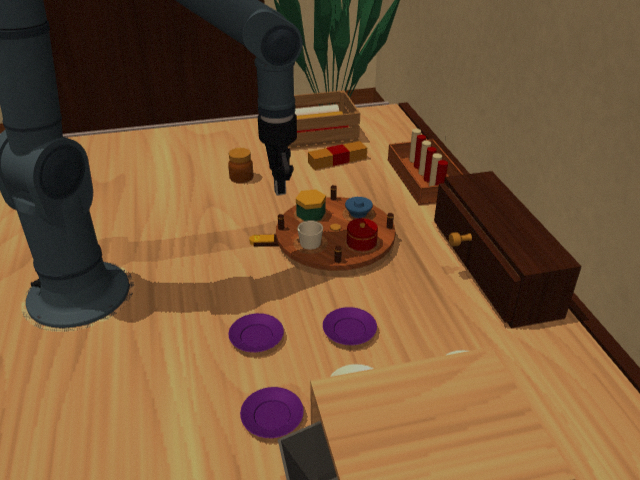

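The wrist view shows the closed fingers on the cup side of the front post at (390,260). The cup is at (265,330), behind and inside the fingers. The side view agrees, so I'll descend just outside the cup and behind the post.

>>> jog_arm:
  series:
    - {"linear":[2.5,0,-0.1],"rot":[0,0,0],"hand":0}
    - {"linear":[5,0,-0.2],"rot":[0,0,0],"hand":0}
    - {"linear":[7,0,-0.3],"rot":[0,0,0],"hand":0}
    - {"linear":[8,0,-0.3],"rot":[0,0,0],"hand":0}
    - {"linear":[8,0,-0.3],"rot":[0,0,0],"hand":0}

```text
clock: 3.65
eef_pos: [0.4284, 0.0427, 0.0955]
tool_rot: [[-0.002, -0.089, 0.996], [-0.001, 0.996, 0.089], [-1.0, -0.001, -0.002]]
force: [-1.0, -0.4, -0.1]
finger_gap: -0.0
```

Run:
```python
from h import *
for n in("top","wrist","side"): cv2.imwrite(f"pics/{n}2.png",get_image(n)[:,:,::-1])
s=r.read_state();print(s['eef_pos'],s['force'])
a=cv2.imread("pics/side2.png")[150:290,220:420];b=cv2.imread("pics/wrist2.png")
o=cv2.resize(a,(800,560),interpolation=cv2.INTER_CUBIC);cv2.imwrite("pics/side2z.png",o)
```

```text
[0.43030962 0.04302218 0.09721242] [ 0.98567264 -0.0684855   0.70552562]
```

View pics/side2z.png

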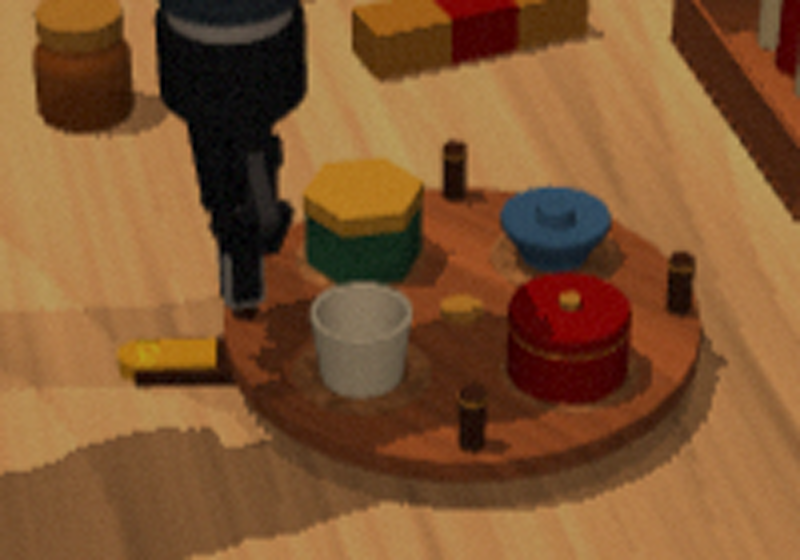

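View pics/wrist2.png

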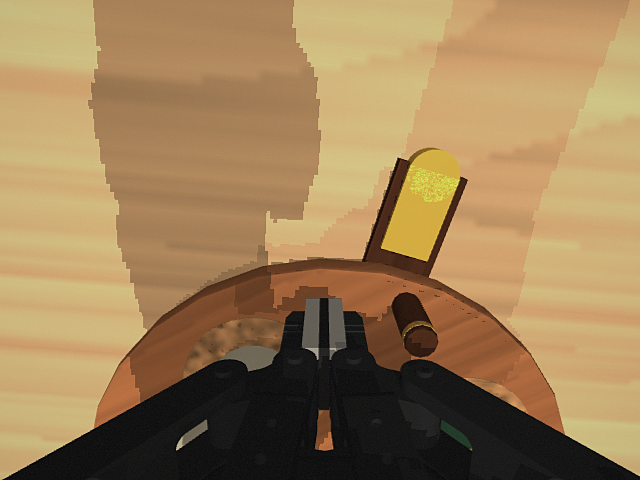

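Both views show the tips just behind the front post, clear of the cup and above the plate. I'll go down a further 2.3 cm.

>>> jog_arm:
  series:
    - {"linear":[1,0,0],"rot":[0,0,0],"hand":0}
    - {"linear":[2,0,0],"rot":[0,0,0],"hand":0}
    - {"linear":[2.3,0,0],"rot":[0,0,0],"hand":0}
    - {"linear":[2.3,0,0],"rot":[0,0,0],"hand":0}

```text
clock: 4.2
eef_pos: [0.4285, 0.0426, 0.0725]
tool_rot: [[-0.002, -0.089, 0.996], [-0.001, 0.996, 0.089], [-1.0, -0.001, -0.002]]
force: [-0.3, -0.2, -1.2]
finger_gap: 0.0002
```

Run:
```python
from h import *
for n in("wrist","side"): cv2.imwrite(f"pics/{n}3.png",get_image(n)[:,:,::-1])
s=r.read_state();print(s['eef_pos'],s['force'])
a=cv2.imread("pics/side3.png")[150:290,220:420]
b=cv2.imread("pics/wrist3.png")
cv2.imwrite("pics/c3.png",np.hstack([cv2.resize(a,(400,280)),cv2.resize(b,(400,300))[:280]]))
```

```text
[0.42914295 0.04268442 0.07310349] [ 0.17734587 -0.2715449  -0.06072424]
```

View pics/c3.png

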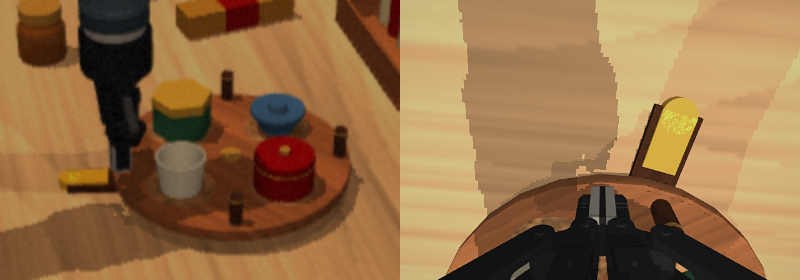

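>>> jog_arm:
  series:
    - {"linear":[0,0.53,0.01],"rot":[0.042,0,0],"hand":0}
    - {"linear":[0,1.07,0.05],"rot":[0.084,0,0],"hand":0}
    - {"linear":[0,1.6,0.1],"rot":[0.126,0,0],"hand":0}
    - {"linear":[0,2.13,0.18],"rot":[0.168,0,0],"hand":0}
    - {"linear":[0,2.65,0.28],"rot":[0.209,0,0],"hand":0}

```text
clock: 4.8
eef_pos: [0.4297, 0.0692, 0.0735]
tool_rot: [[0.0, 0.121, 0.993], [-0.0, 0.993, -0.121], [-1.0, -0.0, 0.0]]
force: [-1.0, -1.5, 1.1]
finger_gap: 0.0002
```

>>> jog_arm:
  series:
    - {"linear":[0,0.53,0.01],"rot":[0.042,0,0],"hand":0}
    - {"linear":[0,1.07,0.05],"rot":[0.084,0,0],"hand":0}
    - {"linear":[0,1.6,0.1],"rot":[0.126,0,0],"hand":0}
    - {"linear":[0,2.13,0.18],"rot":[0.168,0,0],"hand":0}
    - {"linear":[0,2.65,0.28],"rot":[0.209,0,0],"hand":0}

```text
clock: 5.3
eef_pos: [0.4352, 0.0953, 0.0733]
tool_rot: [[-0.001, 0.325, 0.946], [-0.0, 0.946, -0.325], [-1.0, -0.001, -0.001]]
force: [-0.9, -0.8, 1.2]
finger_gap: -0.0003
```

```bash
cat > look.py <<'E'
from h import *
import sys
k=sys.argv[1]
C=np.array([.556,.054])
s=r.read_state();d=s['eef_pos'][:2]-C
print("finger ang",np.degrees(np.arctan2(d[1],d[0])),"R",np.hypot(*d),"z",s['eef_pos'][2],"F",s['force'],"yaw",np.degrees(np.arctan2(s['tool_rot'][1,1],s['tool_rot'][0,1])),"t",s['clock'],"q",np.round(s['joints'],2))
ims=[]
for n in("side","top"):
    im=get_image(n)[:,:,::-1].copy()
    ims.append(cv2.resize(im[150:290,220:420] if n=="side" else im[130:340,180:480],(400,280),interpolation=cv2.INTER_CUBIC))
    for q in("post_1","red_box","hex_tin","offering_cup","incense_holder"):
        for p,uv,w in pl(n,q,.034):
            e=w-C
            if p>.3: print(n,q,p,uv,w,"ang %.1f R %.3f"%(np.degrees(np.arctan2(e[1],e[0])),np.hypot(*e)))
cv2.imwrite(f"pics/l{k}.png",np.hstack(ims))
E
python3 look.py 4
```

```text
finger ang 161.12920008853288 R 0.12761882611345 z 0.07334885500792729 F [-0.92551317 -0.80132018  1.24553082] yaw 71.05368839230377 t 5.3 q [-0.9   0.33  0.66  2.23 -0.32  0.67  1.23]
side post_1 0.9 [320.9 259.8] [ 0.4973 -0.0502] ang -119.4 R 0.120
side post_1 0.84 [346.6 200.3] [0.6129 0.1618] ang 62.2 R 0.122
side post_1 0.8 [393. 237.] [ 0.6714 -0.008 ] ang -28.2 R 0.131
side post_1 0.65 [285.2 220.8] [0.4525 0.1106] ang 151.3 R 0.118
side red_box 0.59 [353.7 246. ] [ 0.5779 -0.0196] ang -73.4 R 0.077
side hex_tin 0.9 [315.9 206.8] [0.5345 0.1514] ang 102.4 R 0.100
side hex_tin 0.74 [346.4 201.2] [0.6113 0.158 ] ang 62.0 R 0.118
side offering_cup 0.75 [303.  239.2] [0.4766 0.0309] ang -163.8 R 0.083
side incense_holder 0.98 [363.9 219.7] [0.6289 0.0724] ang 14.2 R 0.075
top post_1 0.84 [235.2 191.3] [0.6119 0.1618] ang 62.6 R 0.121
top post_1 0.8 [315.1 165.6] [ 0.6641 -0.0019] ang -27.3 R 0.122
top post_1 0.65 [341.3 245.8] [ 0.4972 -0.0528] ang -118.8 R 0.122
top red_box 0.63 [323.8 207.3] [ 0.5767 -0.0185] ang -74.1 R 0.075
top hex_tin 0.97 [249.8 232.4] [0.5268 0.1321] ang 110.5 R 0.083
top offering_cup 0.67 [302.3 255.2] [0.4792 0.0265] ang -160.3 R 0.082
top incense_holder 0.77 [274.5 179.3] [0.6361 0.0817] ang 19.1 R 0.085
top incense_holder 0.58 [289.6 219.4] [0.5525 0.0514] ang -143.4 R 0.004
```

View pics/l4.png

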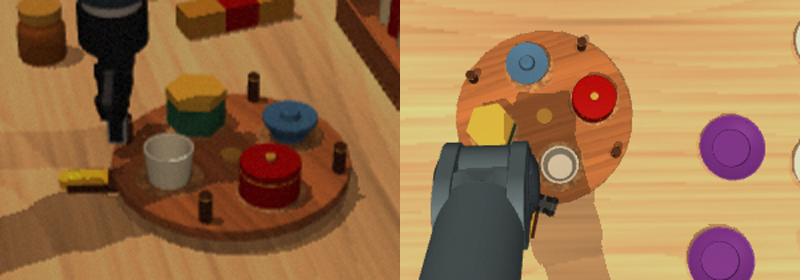

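It works: 17° turned and nothing has shifted on its spot. About 117° remain.

>>> jog_arm:
  series:
    - {"linear":[0,0.53,0.01],"rot":[0.042,0,0],"hand":0}
    - {"linear":[0,1.07,0.05],"rot":[0.084,0,0],"hand":0}
    - {"linear":[0,1.6,0.1],"rot":[0.126,0,0],"hand":0}
    - {"linear":[0,2.13,0.18],"rot":[0.168,0,0],"hand":0}
    - {"linear":[0,2.65,0.28],"rot":[0.209,0,0],"hand":0}

```text
clock: 6.4
eef_pos: [0.4462, 0.1193, 0.073]
tool_rot: [[-0.002, 0.514, 0.858], [-0.001, 0.858, -0.514], [-1.0, -0.001, -0.001]]
force: [-1.7, -0.5, 0.6]
finger_gap: -0.0002
```

>>> jog_arm:
  series:
    - {"linear":[0,0.53,0.01],"rot":[0.042,0,0],"hand":0}
    - {"linear":[0,1.07,0.05],"rot":[0.084,0,0],"hand":0}
    - {"linear":[0,1.6,0.1],"rot":[0.126,0,0],"hand":0}
    - {"linear":[0,2.13,0.18],"rot":[0.168,0,0],"hand":0}
    - {"linear":[0,2.65,0.28],"rot":[0.209,0,0],"hand":0}

```text
clock: 6.9
eef_pos: [0.4619, 0.1408, 0.0729]
tool_rot: [[-0.002, 0.68, 0.733], [-0.001, 0.733, -0.68], [-1.0, -0.002, -0.001]]
force: [-1.1, -0.6, 0.1]
finger_gap: 0.0001
```

>>> jog_arm:
  series:
    - {"linear":[0,0.53,0.01],"rot":[0.042,0,0],"hand":0}
    - {"linear":[0,1.07,0.05],"rot":[0.084,0,0],"hand":0}
    - {"linear":[0,1.6,0.1],"rot":[0.126,0,0],"hand":0}
    - {"linear":[0,2.13,0.18],"rot":[0.168,0,0],"hand":0}
    - {"linear":[0,2.65,0.28],"rot":[0.209,0,0],"hand":0}

```text
clock: 7.4
eef_pos: [0.4819, 0.1585, 0.0728]
tool_rot: [[-0.002, 0.818, 0.576], [-0.0, 0.576, -0.818], [-1.0, -0.002, -0.001]]
force: [-1.3, -0.1, 0.7]
finger_gap: 0.0001
```

```bash
python3 look.py 5
```

```text
finger ang 125.3366905864276 R 0.12815447947419864 z 0.07283952785589266 F [-1.30998734 -0.0620297   0.66735887] yaw 35.16363495258869 t 7.4 q [-1.04  0.48  0.75  2.09 -0.48  0.75  0.63]
side post_1 0.89 [374.5 208.2] [0.6674 0.1129] ang 27.9 R 0.126
side post_1 0.71 [293.  251.4] [ 0.4463 -0.0077] ang -150.6 R 0.126
side post_1 0.69 [302.8 204.1] [0.5069 0.1702] ang 112.9 R 0.126
side post_1 0.56 [371.2 253.5] [ 0.6065 -0.0541] ang -65.0 R 0.119
side red_box 0.91 [331.5 251.5] [ 0.5262 -0.0274] ang -110.1 R 0.087
side red_box 0.45 [288.8 248.8] [0.4395 0.0037] ang -156.6 R 0.127
side hex_tin 0.66 [338.6 205.7] [0.588  0.1433] ang 70.3 R 0.095
side offering_cup 0.79 [300.  227.9] [0.4795 0.0748] ang 164.8 R 0.079
side incense_holder 0.62 [371.1 229.1] [0.6336 0.0325] ang -15.5 R 0.081
side incense_holder 0.32 [298.5 224. ] [0.4794 0.0907] ang 154.4 R 0.085
top post_1 0.95 [316.  270.9] [ 0.4472 -0.0008] ang -153.3 R 0.122
top post_1 0.75 [234.5 241.8] [0.5081 0.1628] ang 113.8 R 0.119
top post_1 0.73 [128.2 300.4] [0.3941 0.3719] ang 117.0 R 0.357
top post_1 0.7 [261.7 164.5] [0.6674 0.1078] ang 25.8 R 0.124
top post_1 0.56 [340.1 190.8] [ 0.6107 -0.0525] ang -62.8 R 0.120
top red_box 0.69 [261.3 166.6] [0.6629 0.1086] ang 27.1 R 0.120
top red_box 0.62 [499.5 163.6] [ 0.665  -0.3861] ang -76.1 R 0.453
top red_box 0.6 [322.7 230.1] [ 0.5298 -0.0155] ang -110.7 R 0.074
top red_box 0.46 [274.2 254.4] [0.4816 0.0831] ang 158.6 R 0.080
top hex_tin 0.76 [247.8 207.4] [0.5782 0.1362] ang 74.9 R 0.085
top offering_cup 0.93 [273.2 255. ] [0.4804 0.085 ] ang 157.7 R 0.082
top incense_holder 0.7 [298.3 180.7] [0.6326 0.0329] ang -15.4 R 0.079
top incense_holder 0.65 [495.9 257.7] [ 0.4688 -0.3674] ang -101.7 R 0.430
```

View pics/l5.png

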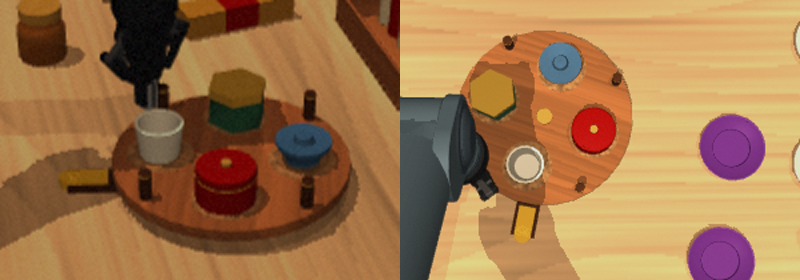

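>>> jog_arm:
  series:
    - {"linear":[0,0.53,0.01],"rot":[0.042,0,0],"hand":0}
    - {"linear":[0,1.07,0.05],"rot":[0.084,0,0],"hand":0}
    - {"linear":[0,1.6,0.1],"rot":[0.126,0,0],"hand":0}
    - {"linear":[0,2.13,0.18],"rot":[0.168,0,0],"hand":0}
    - {"linear":[0,2.65,0.28],"rot":[0.209,0,0],"hand":0}

```text
clock: 8.5
eef_pos: [0.5055, 0.1713, 0.073]
tool_rot: [[-0.002, 0.919, 0.394], [-0.0, 0.394, -0.919], [-1.0, -0.002, -0.0]]
force: [-0.6, -0.1, 0.9]
finger_gap: -0.0002
```

>>> jog_arm:
  series:
    - {"linear":[0,0.53,0.01],"rot":[0.042,0,0],"hand":0}
    - {"linear":[0,1.07,0.05],"rot":[0.084,0,0],"hand":0}
    - {"linear":[0,1.6,0.1],"rot":[0.126,0,0],"hand":0}
    - {"linear":[0,2.13,0.18],"rot":[0.168,0,0],"hand":0}
    - {"linear":[0,2.65,0.28],"rot":[0.209,0,0],"hand":0}

```text
clock: 9.0
eef_pos: [0.531, 0.1795, 0.073]
tool_rot: [[-0.002, 0.981, 0.194], [-0.0, 0.194, -0.981], [-1.0, -0.002, -0.0]]
force: [-0.1, 0.7, 0.2]
finger_gap: 0.0001
```

>>> jog_arm:
  series:
    - {"linear":[0,0.53,0.01],"rot":[0.042,0,0],"hand":0}
    - {"linear":[0,1.07,0.05],"rot":[0.084,0,0],"hand":0}
    - {"linear":[0,1.6,0.1],"rot":[0.126,0,0],"hand":0}
    - {"linear":[0,2.13,0.18],"rot":[0.168,0,0],"hand":0}
    - {"linear":[0,2.65,0.28],"rot":[0.209,0,0],"hand":0}

```text
clock: 9.5
eef_pos: [0.5576, 0.1821, 0.073]
tool_rot: [[-0.002, 1.0, -0.013], [0.0, -0.013, -1.0], [-1.0, -0.002, -0.0]]
force: [-1.5, -0.7, -0.0]
finger_gap: -0.0005
```

```bash
python3 look.py 6
```

```text
finger ang 89.3042417549813 R 0.12809986621458522 z 0.0730181637075668 F [-1.47011509 -0.73049202 -0.04354412] yaw -0.755660455170032 t 9.5 q [-1.05  0.66  0.85  1.91 -0.65  0.87  0.12]
side post_1 0.96 [386.8 225.3] [0.6727 0.0384] ang -7.6 R 0.118
side post_1 0.7 [278.8 230.2] [0.4313 0.0772] ang 169.5 R 0.127
side post_1 0.59 [332.3 199.7] [0.5801 0.1726] ang 78.5 R 0.121
side post_1 0.58 [341.2 262.3] [ 0.5364 -0.0684] ang -99.1 R 0.124
side red_box 0.93 [311.8 243.8] [0.4916 0.0097] ang -145.5 R 0.078
side red_box 0.65 [356.9 210.4] [0.6244 0.1136] ang 41.1 R 0.091
side hex_tin 0.94 [358.2 211.5] [0.626  0.1083] ang 37.8 R 0.089
side offering_cup 0.95 [307.3 216.7] [0.5055 0.115 ] ang 129.6 R 0.079
side offering_cup 0.45 [238.9 174.1] [0.3782 0.348 ] ang 121.2 R 0.344
side incense_holder 0.84 [364.8 238.7] [6.091e-01 6.000e-04] ang -45.2 R 0.075
side incense_holder 0.36 [311.8 243.9] [0.4915 0.0093] ang -145.3 R 0.078
top post_1 0.89 [348.  227.8] [ 0.5339 -0.0671] ang -100.3 R 0.123
top post_1 0.83 [297.4 159.6] [0.6771 0.0343] ang -9.2 R 0.123
top post_1 0.76 [232.8 205.5] [0.5825 0.1665] ang 76.7 R 0.116
top post_1 0.64 [276.6 278. ] [0.434  0.0784] ang 168.7 R 0.124
top red_box 0.64 [308.9 248.9] [0.4918 0.0129] ang -147.4 R 0.076
top hex_tin 0.8 [266.3 187.2] [0.6197 0.0985] ang 34.9 R 0.078
top offering_cup 0.63 [254.8 238.6] [0.5141 0.122 ] ang 121.6 R 0.080
top incense_holder 0.88 [320.5 196. ] [ 0.6003 -0.0122] ang -56.2 R 0.080
```

View pics/l6.png

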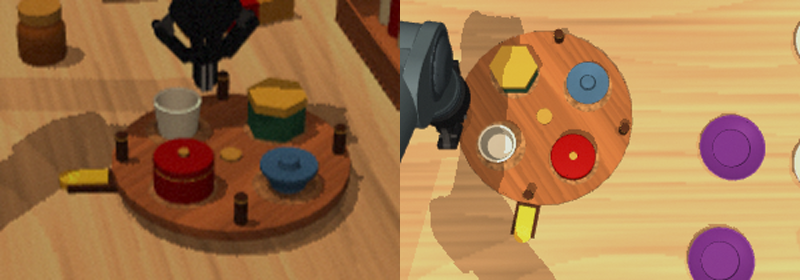

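>>> jog_arm:
  series:
    - {"linear":[0,0.53,0.01],"rot":[0.042,0,0],"hand":0}
    - {"linear":[0,1.07,0.05],"rot":[0.084,0,0],"hand":0}
    - {"linear":[0,1.6,0.1],"rot":[0.126,0,0],"hand":0}
    - {"linear":[0,2.13,0.18],"rot":[0.168,0,0],"hand":0}
    - {"linear":[0,2.65,0.28],"rot":[0.209,0,0],"hand":0}

```text
clock: 10.6
eef_pos: [0.5839, 0.1789, 0.073]
tool_rot: [[-0.002, 0.975, -0.22], [0.0, -0.22, -0.975], [-1.0, -0.002, 0.0]]
force: [-0.9, 0.6, 0.2]
finger_gap: 0.0001
```

>>> jog_arm:
  series:
    - {"linear":[0,0.53,0.01],"rot":[0.042,0,0],"hand":0}
    - {"linear":[0,1.07,0.05],"rot":[0.084,0,0],"hand":0}
    - {"linear":[0,1.6,0.1],"rot":[0.126,0,0],"hand":0}
    - {"linear":[0,2.13,0.18],"rot":[0.168,0,0],"hand":0}
    - {"linear":[0,2.65,0.28],"rot":[0.209,0,0],"hand":0}

```text
clock: 11.1
eef_pos: [0.6092, 0.1703, 0.073]
tool_rot: [[-0.002, 0.908, -0.418], [0.0, -0.418, -0.908], [-1.0, -0.002, 0.001]]
force: [-0.9, 0.9, 0.3]
finger_gap: -0.0001
```

>>> jog_arm:
  series:
    - {"linear":[0,0.53,0.01],"rot":[0.042,0,0],"hand":0}
    - {"linear":[0,1.07,0.05],"rot":[0.084,0,0],"hand":0}
    - {"linear":[0,1.6,0.1],"rot":[0.126,0,0],"hand":0}
    - {"linear":[0,2.13,0.18],"rot":[0.168,0,0],"hand":0}
    - {"linear":[0,2.65,0.28],"rot":[0.209,0,0],"hand":0}

```text
clock: 11.6
eef_pos: [0.632, 0.1568, 0.0729]
tool_rot: [[-0.002, 0.802, -0.597], [0.0, -0.597, -0.802], [-1.0, -0.002, 0.001]]
force: [-1.9, 0.8, -0.2]
finger_gap: -0.0
```

```bash
python3 look.py 7
python3 - <<'E'
from h import *
im=get_image("top");cv2.imwrite("pics/top7.png",im[:,:,::-1])
# brass pointer segmentation at front
hsv=cv2.cvtColor(im,cv2.COLOR_RGB2HSV)
m=((hsv[...,0]>20)&(hsv[...,0]<36)&(hsv[...,1]>170)&(hsv[...,2]>110)).astype(np.uint8)
m[:275]=0;m[330:]=0;m[:,:240]=0;m[:,310:]=0
ys,xs=np.nonzero(m);print(len(xs),xs.min(),xs.max(),ys.min(),ys.max())
P=np.array([ray("top",x,y,.011)[:2] for x,y in zip(xs,ys)])
c=P.mean(0);u,s,v=np.linalg.svd(P-c);d=v[0]*np.sign(-v[0][0])
print(c,np.degrees(np.arctan2(d[1],d[0])),np.degrees(np.arctan2(*(c-[.556,.054])[::-1])))
z=cv2.resize(im[260:320,240:320,::-1],(640,480),interpolation=0);cv2.imwrite("pics/ptr.png",z)
z=cv2.resize(m[260:320,240:320]*255,(640,480),interpolation=0);cv2.imwrite("pics/ptrm.png",z)
E
```

```text
finger ang 53.519072627703636 R 0.1278908288052201 z 0.07293531409475827 F [-1.87262939  0.80309959 -0.18488113] yaw -36.68023761845338 t 11.6 q [-0.98  0.83  0.95  1.75 -0.79  1.   -0.36]
side post_1 0.91 [363.7 201.8] [0.6508 0.1457] ang 44.0 R 0.132
side post_1 0.73 [304.9 254.9] [ 0.4683 -0.0255] ang -137.8 R 0.118
side post_1 0.67 [382.4 245.4] [ 0.6388 -0.032 ] ang -46.1 R 0.119
side post_1 0.6 [290.5 211.9] [0.4717 0.1439] ang 133.2 R 0.123
side red_box 0.85 [300.1 234.3] [0.4744 0.0505] ang -177.5 R 0.082
side hex_tin 0.62 [367.2 223.2] [0.632 0.057] ang 2.3 R 0.076
side offering_cup 0.58 [329. 209.] [0.5623 0.1348] ang 85.5 R 0.081
side incense_holder 0.97 [343.  244.6] [ 0.5566 -0.0092] ang -89.5 R 0.063
top post_1 0.83 [329.7 181. ] [ 0.6314 -0.0316] ang -48.6 R 0.114
top post_1 0.83 [248.7 172.3] [0.6512 0.1344] ang 40.2 R 0.125
top post_1 0.72 [242.1 259.2] [0.4728 0.1474] ang 131.7 R 0.125
top post_1 0.7 [330.  261.1] [ 0.4665 -0.0292] ang -137.1 R 0.122
top red_box 0.81 [286.  257.4] [0.4752 0.0593] ang 176.2 R 0.081
top red_box 0.47 [242.2 259.6] [0.472  0.1473] ang 132.0 R 0.126
top hex_tin 0.83 [289.2 182.2] [0.6297 0.0516] ang -1.9 R 0.074
top hex_tin 0.36 [329.8 174.2] [ 0.6457 -0.032 ] ang -43.8 R 0.124
top offering_cup 0.63 [248.9 218.3] [0.5557 0.1339] ang 90.2 R 0.080
top incense_holder 0.58 [325.9 219.3] [ 0.5519 -0.0224] ang -93.1 R 0.077
325 265 281 284 311
[0.3965951  0.08792628] 168.1348338168414 167.9849641366124
```

View pics/l7.png

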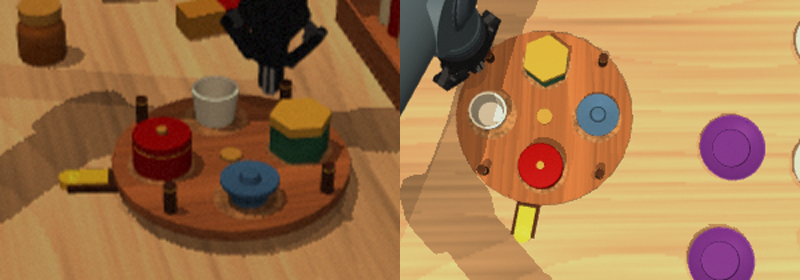

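View pics/ptr.png

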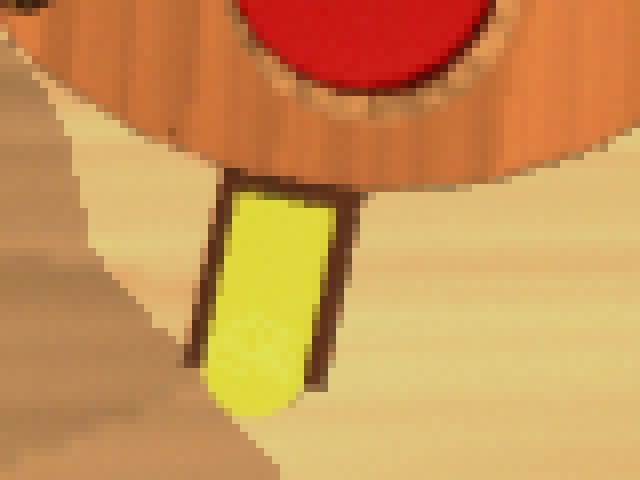

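>>> jog_arm:
  series:
    - {"linear":[0,0.44,0.01],"rot":[0.035,0,0],"hand":0}
    - {"linear":[0,0.89,0.03],"rot":[0.07,0,0],"hand":0}
    - {"linear":[0,1.33,0.07],"rot":[0.105,0,0],"hand":0}
    - {"linear":[0,1.77,0.12],"rot":[0.14,0,0],"hand":0}
    - {"linear":[0,1.77,0.12],"rot":[0.14,0,0],"hand":0}

```text
clock: 12.75
eef_pos: [0.6471, 0.1436, 0.0734]
tool_rot: [[0.001, 0.71, -0.704], [-0.002, -0.704, -0.71], [-1.0, 0.002, 0.0]]
force: [-0.0, 0.2, 0.3]
finger_gap: 0.0001
```

```bash
cat > fit.py <<'E'
from h import *
from scipy.optimize import least_squares
s=r.read_state();d=s['eef_pos'][:2]-[.556,.054]
print("finger",np.degrees(np.arctan2(d[1],d[0])),s['force'],s['clock'])
obs=[]
for cam in("top","side"):
    get_image(cam)
    for q,R,off,n in(("post_1",.122,45,4),("red_box",.08,0,1),("incense_holder",.08,90,1),("hex_tin",.08,180,1),("offering_cup",.08,270,1)):
        for p,uv,w in pl(cam,q,.034)[:n]:
            e=w-[.556,.054]
            if abs(np.hypot(*e)-R)<.015: obs.append((cam,R,off,q[:4],uv))
def res(x):
    o=[]
    for cam,R,off,q,uv in obs:
        best=None
        for k in(range(4) if q=="post" else [0]):
            a=x[2]+np.radians(off+90*k);e=proj(cam,[x[0]+R*np.cos(a),x[1]+R*np.sin(a),.034])-uv
            if best is None or e@e<best@best: best=e
        o+=list(best)
    return np.array(o)
f=least_squares(res,[.556,.054,np.radians(172)],loss='soft_l1')
print(f.x[:2],np.degrees(f.x[2]),"n",len(obs))
for o,e in zip(obs,res(f.x).reshape(-1,2)): print(o[0],o[3],np.round(e,1))
# pointer
im=get_image("top");cv2.imwrite("pics/top_fit.png",im[:,:,::-1])
hsv=cv2.cvtColor(im,cv2.COLOR_RGB2HSV)
m=((hsv[...,0]>20)&(hsv[...,0]<36)&(hsv[...,1]>170)&(hsv[...,2]>110));m[:284]=0;m[330:]=0;m[:,:240]=0;m[:,310:]=0
ys,xs=np.nonzero(m);P=np.array([ray("top",x,y,.011)[:2] for x,y in zip(xs,ys)]);c=P.mean(0);d=c-f.x[:2]
print("pointer",np.degrees(np.arctan2(d[1],d[0])),c)
# red box by colour: body centroid approx at mid height, both cams
for cam in("top","side"):
    im=get_image(cam);h=cv2.cvtColor(im,cv2.COLOR_RGB2HSV)
    m=(((h[...,0]<6)|(h[...,0]>174))&(h[...,1]>200)&(h[...,2]>60)).astype(np.uint8)
    n,l,st,ce=cv2.connectedComponentsWithStats(m)
    for i in range(1,n):
        if st[i,4]>300:
            x,y,w,hh=st[i,:4]
            pt=ray(cam,x+w/2-.5,y+hh/2-.5,.055)[:2];e=pt-f.x[:2]
            if np.hypot(*e)<.12: print(cam,"red blob",st[i],pt,np.degrees(np.arctan2(e[1],e[0])),np.hypot(*e))
E
python3 fit.py
```

```text
finger 44.53894323500711 [-0.01631341  0.15207777  0.27015717] 12.75
[0.55782138 0.05508448] 169.59317463111964 n 15
top post [ 2.  -1.6]
top post [-1.8  0.3]
top post [0.9 0.1]
top post [0.5 1.7]
top red_ [ 1.2 -3. ]
top ince [-0.7  4.5]
top hex_ [-1.5 -2.5]
top offe [-0.1 -0.4]
side post [-0.7 -0.6]
side post [1.9 0.2]
side post [-0.3 -0.9]
side post [ 0.8 -1.5]
side ince [-2.2  0. ]
side hex_ [-0.1  6.2]
side offe [-1.   1.8]
pointer 168.4812492914496 [0.39649366 0.08796195]
top red blob [263 237  34  34 869] [0.48150206 0.07102571] 168.20194275569656 0.07796640594786546
side red blob [286 205  29  32 699] [0.47953659 0.07347388] 166.7806656019031 0.08041566096429154
```

The red box is now within about 1° of the pointer. I'll back the fingers off and lift.

>>> jog_arm:
  series:
    - {"linear":[0,-0.5,-0.2],"rot":[0,0,0],"hand":0}
    - {"linear":[0,-1,-0.5],"rot":[0,0,0],"hand":0}
    - {"linear":[-2,-1,-0.5],"rot":[0,0,0],"hand":0}
    - {"linear":[-5,-1,-0.5],"rot":[0,0,0],"hand":0}
    - {"linear":[-9,-1,-0.5],"rot":[0,0,0],"hand":0}

```text
clock: 14.0
eef_pos: [0.6414, 0.1559, 0.1638]
tool_rot: [[-0.003, 0.712, -0.702], [-0.001, -0.702, -0.712], [-1.0, -0.001, 0.003]]
force: [-0.4, 0.5, 0.1]
finger_gap: 0.0004
```

>>> jog_arm:
  series:
    - {"linear":[-4,-2,-3],"rot":[0,0,0],"hand":0}
    - {"linear":[-8,-5,-6],"rot":[0,0,0],"hand":0}
    - {"linear":[-8,-8,-9],"rot":[0,0,0],"hand":0}
    - {"linear":[-8,-10,-11],"rot":[0,0,0],"hand":0}
    - {"linear":[-8,-10,-11],"rot":[0,0,0],"hand":0}

```text
clock: 14.5
eef_pos: [0.6476, 0.314, 0.2447]
tool_rot: [[0.001, 0.721, -0.693], [0.005, -0.693, -0.721], [-1.0, -0.002, -0.004]]
force: [-1.3, 0.3, -0.4]
finger_gap: -0.0001
```

```bash
python3 fit.py; python3 look.py 8 >/dev/null
python3 - <<'E'
from h import *
cv2.imwrite("pics/top9.png",get_image("top")[:,:,::-1]);cv2.imwrite("pics/side9.png",get_image("side")[:,:,::-1])
E
```

```text
finger 70.58959094394214 [-1.2897126   0.3329336  -0.35607623] 14.5
[0.55800421 0.05434578] 168.20448463468009 n 16
top post [-0.3 -1. ]
top post [-2.3 -0.1]
top post [0.5 0.9]
top post [1.  0.5]
top red_ [0.5 0.5]
top ince [-3.2  0.6]
top hex_ [-2.2 -4.3]
top offe [ 2.7 -3. ]
side post [ 1.9 -1.1]
side post [-0.7 -0.4]
side post [-0.4  1. ]
side post [3.5 0.3]
side red_ [ 0.6 -1.1]
side ince [-0.7  1. ]
side hex_ [-1.6  3.9]
side offe [-0.7  1. ]
pointer 168.28320044315626 [0.39637819 0.08786635]
top red blob [263 236  34  35 869] [0.48249055 0.0710199 ] 167.5483604257678 0.07733264819379997
side red blob [286 205  29  20 424] [0.48464805 0.09708598] 149.77322677705808 0.08489905910395035
```

View pics/top9.png

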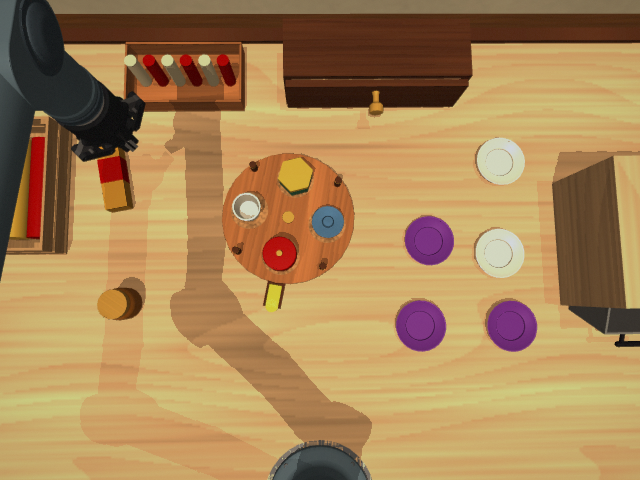

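View pics/l8.png

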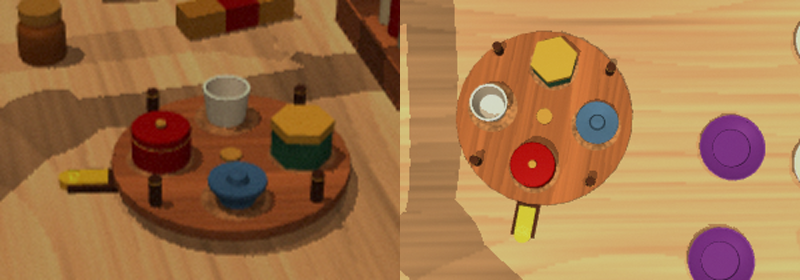

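The red box at (280,253) lines up with the pointer at (273,297), and everything else is where it was. The gripper is free at a height of 0.24 m. I'll hold briefly to settle, then hand in.

>>> jog_arm:
  series:
    - {"linear":[0,0,0],"rot":[0,0,0],"hand":0}
    - {"linear":[0,0,0],"rot":[0,0,0],"hand":0}
    - {"linear":[0,0,0],"rot":[0,0,0],"hand":0}

```text
clock: 16.25
eef_pos: [0.6487, 0.3042, 0.2433]
tool_rot: [[-0.0, 0.712, -0.703], [0.0, -0.703, -0.712], [-1.0, -0.0, -0.0]]
force: [0.2, 0.6, -0.2]
finger_gap: 0.0004
```

```bash
python3 -c "
from h import *
print(r.read_state()['qd'].round(3)); print(r.hand_in())"
```

```text
[-0.001  0.001 -0.001 -0.     0.     0.001  0.   ]
the job is handed in; nothing more can be done
None
```

The red lacquered box now stands at the front, in line with the brass pointer, and the job is handed in at about 16 s on the clock. I turned the platter about 134° clockwise by pushing one rim post with the outside of the closed fingers, then backed off and lifted clear.

- **Alignment:** the last fit of posts and things from the top and side cameras puts the box at 168.2°, with the pointer at 168.3°. The top-view colour blob gives 167.5°.
- **One check disagreed:** the last side-view colour check gave about 150°. Its blob came out only 20 px tall instead of 32, so I took it as cut in two (probably at the gold seam) and ignored it.
- **Forces:** the readings between moves stayed within about 2 N.
- **Everything else:** in the last pictures all four things stand on their cork spots. Everything visible on the shelf looks undisturbed. The far end of the carton was hidden under the gripper in the top view.
- **At hand-in:** the arm was still and the gripper was free, 0.24 m above the shelf.

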